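# Nest the glaze scoops on the hook

## Task

Hang the three scoops on the hook's prong by their eyes, largest first, then medium, then small, all with their open sides towards the prong's tip so that each nests into the one before. Slide each along the prong until it comes up firmly against the black bumper or the scoop behind, and hold a gentle push of about 8 N there for half a second before letting go; never press harder than 20 N on the bumper or on another scoop. Leave all three hanging close together and let the vase, the jar and the bowl be.

Things in the scene. Friction and masses are not known exactly. Their poses are not given: they have to be found in the camera images.
- hook: fixed dark steel stand (mm): base plate 130 x 120 x 12, 20 mm square post 200 tall; origin at the table under the post, z up. A round steel prong, 8 thick, runs level from the post along the stand's own -x, axis 190 above the table; straight to 164 from the post's axis, then the tip turns up, ending 178 out, its top 12 above the prong's axis
- stop: brass collar, 28 mm diameter, on the prong by the post. Origin: prong axis at the collar's front face, axes as the hook's; the prong leads along -x, straight for 136 mm. A rigid black bumper, 24 diameter, sticks out of this face by an unknown 4 to 30 mm (differs every time, not measured): find it by feel. The large scoop's eye is 16 to 42 from here when its block is home on it
- scoop_large: large sheet-metal scoop, blue grip, 260 g +-25%, standing on its mouth, handle up. Sizes in mm. Origin: on the handle axis at the underside; z up, y along the width. Trough of 3 mm sheet 110 wide (y), 95 tall, back panel x=20..23, sides forward to x=-35, roofed from x=20 to -10 only, open to -x and below. Above it a stem 12 thick, 16 tall, then the eye block and grip tab (see its eye point)
- scoop_large_eye (a point): centre of the eye window of the large scoop, 133 above its origin, axes as the scoop's. Eye block 24 thick (x) x 32 (y), window along x 20 wide, 28 high, 10 of block above it; on top the grip tab, 24 to 64 above the eye, 14 thick (x), 24 wide (y): pinch across y. Hung, the window's upper edge rests on the prong: eye 10 below the prong's axis
- scoop_medium: medium sheet-metal scoop, yellow grip, 200 g +-25%, standing on its mouth, handle up. Sizes in mm. Origin: on the handle axis at the underside; z up, y along the width. Trough of 3 mm sheet 84 wide (y), 70 tall, back panel x=20..23, sides forward to x=-30, roofed from x=20 to -10 only, open to -x and below. Above it a stem 12 thick, 40 tall, then the eye block and grip tab (see its eye point)
- scoop_medium_eye (a point): centre of the eye window of the medium scoop, 132 above its origin, axes as the scoop's. Eye block 24 thick (x) x 32 (y), window along x 20 wide, 28 high, 10 of block above it; on top the grip tab, 24 to 64 above the eye, 14 thick (x), 24 wide (y): pinch across y. Nested home: 24 from the large scoop's eye towards the tip
- scoop_small: small sheet-metal scoop, red grip, 150 g +-25%, standing on its mouth, handle up. Sizes in mm. Origin: on the handle axis at the underside; z up, y along the width. Trough of 3 mm sheet 58 wide (y), 48 tall, back panel x=20..23, sides forward to x=-25, roofed from x=20 to -10 only, open to -x and below. Above it a stem 12 thick, 64 tall, then the eye block and grip tab (see its eye point)
- scoop_small_eye (a point): centre of the eye window of the small scoop, 134 above its origin, axes as the scoop's. Eye block 24 thick (x) x 32 (y), window along x 20 wide, 28 high, 10 of block above it; on top the grip tab, 24 to 64 above the eye, 14 thick (x), 24 wide (y): pinch across y. Nested home: 24 from the medium scoop's eye towards the tip
- vase: terracotta vase, bystander, 84 mm in diameter, 125 mm tall, origin under its centre
- glaze_jar: blue jar with a white lid, bystander, 72 mm in diameter, 90 mm tall, origin under its centre
- bowl: terracotta bowl, bystander, 100 mm in diameter, 50 mm tall, origin under its centre
Mind the look-alikes: they are no part of the job. What is shaped like the scoop_large but pink or purple is not meant.

How it is judged:
By the outcome, as a careful person would: the job done as asked, in the order asked, and still so for the second after the job is handed in, with the robot touching nothing.
It also fails if it takes over 72 s, if anything falls off the work surface, if the arm or the gripper's body presses on something with over 40 N, if the wrist force passes 120 N, or if a joint passes its speed limit or range.

## Robot

A 7-joint arm with a two-finger parallel gripper is mounted at the origin on the work surface. World frame = base frame: x ahead of the robot, y to its left, z up, the work surface at z = 0. Lengths are in m, angles in rad, forces in N, time in s.
With the tool pointing down it reaches from about 0.4 to 0.875 m from the base axis. Payload 6.5 kg.
Tool frame: the origin (TCP) lies at the very end of the fingers, on their centre line; the grasp point (between the pads) lies grip_depth behind it (grip_depth is the distance from the TCP to the grasp point, in m); z points along the fingers, y is the direction in which the jaws open and shut (so a half turn about z gives the same grasp; the last joint's range is limited). The gripper opens to 88 mm and grips with 3 to 60 N. Pads are 18 mm wide; open, the fingers measure 123 mm over their backs; the gripper's body (75 mm by 187 mm) begins 45 mm behind the grasp point.
Start: joints at [1.129, 0.536, -0.004, 1.538, 0.003, 1.067, -0.071], TCP at [0.239, -0.605, 0.239] pointing down, gripper open.
Joint ranges: [-2.7, 2.7], [-0.37, 2.16], [-1.27, 1.26], [0.24, 2.4], [-1.31, 4.45], [0.19, 1.91], [-2.76, 2.76]. Speed limits (rad/s): [2.39, 2.39, 3.14, 3.14, 3.14, 3.14, 3.14].

## Interface

Orientations are given as a rotation vector (axis times angle).
In Python, from station import * gives the robot as it stands. The module is installed in compiled form; this text tells all that it offers. Calls block until the motion is done:
- move_ptp(position, orientation): joint-space move of the TCP to a pose.
- move_l(position, ori=None, vel=0.15, stop_force=None): straight line of the TCP; ori=None keeps the orientation; vel is the mean speed in m/s. With stop_force (N) it stops when the force on the tool has changed by that much, and returns True; else False.
- movej(angles): joint-space move.
- move_gripper(opening, strength=None): finger opening in m; strength is the grip in N (None keeps the last); returns when the fingers have stopped.
- dwell(seconds).
- inverse_kinematics(position, orientation): joint angles nearest the present ones, or None.
- get_image(name): name is "scene" or "top" or "wrist"; returns a dict with "image" (480x640x3 uint8, blue, green, red), "K" (3x3 intrinsics, pixels), "k1" (the pictures are not rectified: a ray, as slopes to the right and down, at radius r is drawn at 1 + k1 r^2 times it, then the intrinsics apply), "R" (3x3) and "t" (3): a world point X has camera coordinates R X + t. Camera axes: x right, y down, z forward; pixel columns grow to the right and rows downward; lengths in m; the calibration is good to about 2 mm. A picture is of the moment at which its call begins. There is no depth.
A pose or a line that the arm cannot do raises IKError and nothing moves.
- close_job(): hands the job in, once; it reports no verdict.
Readings, each from a call of its own:
- current_t(): time.
- current_joint_positions(): joint angles.
- current_qvel(): joint speeds.
- current_joint_torque(): joint torques, N m.
- current_tool_pos(): TCP position.
- current_tcp_rot(): TCP orientation.
- current_wrist_force(): force on the tool from outside, world axes, zero at the start.
- current_ft_torque(): the same for the moment, N m.
- current_opening(): finger opening in m.
Only numpy, scipy, OpenCV 4.12 (cv2) and the standard library are available. Lean on these libraries where they do the work, as an engineer would, in place of code of your own. Each camera call takes 0.05 s, during which the arm holds its last target.

## Working session

There is one attempt and no reset: what is moved stays moved. The work goes in short steps, each a Python script; the robot and the scene stay as the last script left them, time stands still between calls to the robot, and variables do not carry over. Pictures are saved under pics/ and viewed, and the job is handed in when it is done.

```bash
mkdir -p pics; ls; python3 - <<'E'
from station import *
import cv2,numpy as np
for n in ["scene","top","wrist"]:
    d=get_image(n); cv2.imwrite(f"pics/{n}0.png",d["image"]); np.savez(f"pics/{n}0.npz",**d)
    print(n,d["K"].tolist(),d["k1"],d["R"].round(4).tolist(),d["t"].round(4).tolist())
print(current_t(),current_tool_pos(),current_tcp_rot(),current_wrist_force(),current_opening())
try: print(grip_depth)
except Exception as e: print(e)
E
```

```text
pics
scene [[436.7113167143075, 0.0, 316.27999233844605], [0.0, 436.7113167143075, 239.06415746739998], [0.0, 0.0, 1.0]] -0.04412655396270763 [[-0.4404, 0.8978, 0.0081], [0.7314, 0.364, -0.5767], [-0.5207, -0.2481, -0.8169]] [0.2604, -0.2996, 1.2962]
top [[543.2292162944792, 0.0, 323.4282111264235], [0.0, 543.2292162944792, 235.63465580128], [0.0, 0.0, 1.0]] -0.029370221541361905 [[-0.005, -0.9996, 0.0279], [-0.9859, 0.0003, -0.1675], [0.1674, -0.0283, -0.9855]] [-0.0381, 0.5577, 1.1729]
wrist [[337.64937771175727, 0.0, 322.261473122167], [0.0, 337.64937771175727, 241.89661004373806], [0.0, 0.0, 1.0]] -0.022610367119929704 [[0.3662, -0.9305, -0.0024], [-0.8849, -0.3491, 0.3083], [-0.2877, -0.1108, -0.9513]] [-0.6484, -0.0414, 0.3915]
0.15 [ 0.2383708  -0.60420807  0.23805102] [-3.08502156e+00 -5.86681582e-01  5.54273302e-04] [-0.20136194 -0.14020089 -0.18535027] 0.08811269177852554
0.0187
```

View pics/scene0.png

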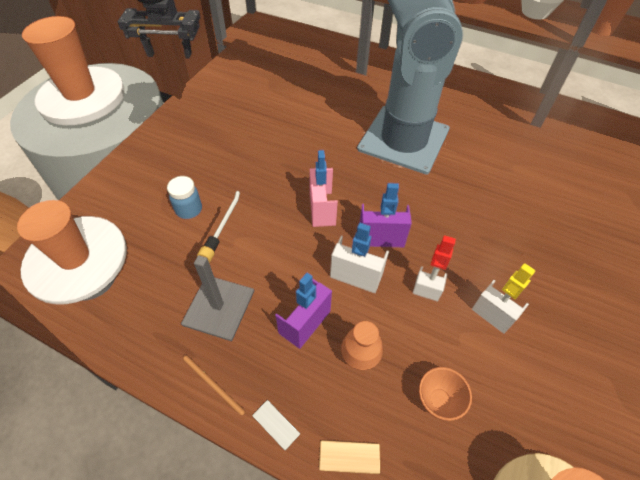

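View pics/top0.png

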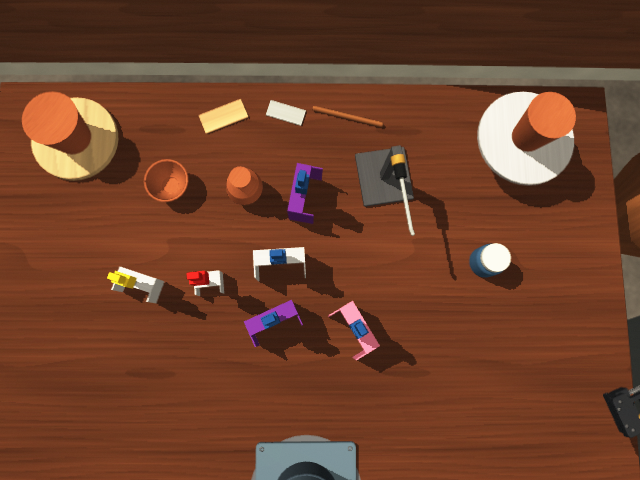

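View pics/wrist0.png

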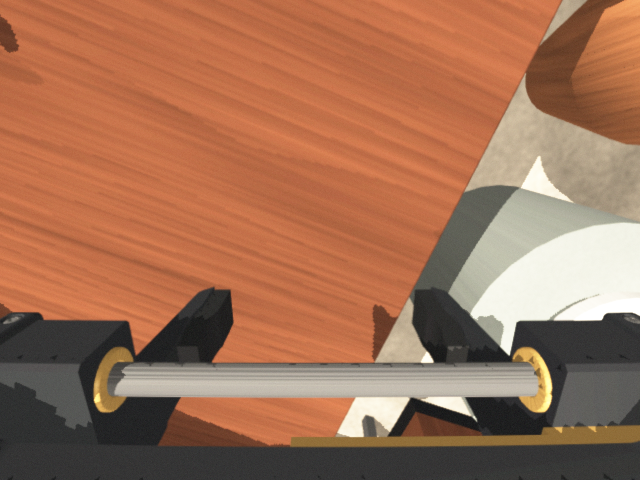

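```bash
cat > h.py <<'E'
import numpy as np,cv2
def dist(d): return np.array([d["k1"],0,0,0,0],float)
def proj(d,P):
    P=np.atleast_2d(P).astype(float)
    r,_=cv2.Rodrigues(d["R"]); return cv2.projectPoints(P,r,d["t"],d["K"],dist(d))[0].reshape(-1,2)
def ray(d,uv):
    n=cv2.undistortPoints(np.array([[uv]],float),d["K"],dist(d))[0,0]
    v=d["R"].T@np.array([n[0],n[1],1]); c=-d["R"].T@d["t"]; return c,v
def atz(d,uv,z):
    c,v=ray(d,uv); return c+v*(z-c[2])/v[2]
def crop(im,x0,y0,x1,y1,s,f):
    cv2.imwrite(f,cv2.resize(im[y0:y1,x0:x1],None,fx=s,fy=s,interpolation=cv2.INTER_CUBIC))
def ld(f): return dict(np.load(f))
E
python3 - <<'E'
from h import *
t=ld("pics/top0.npz")["image"]; s=ld("pics/scene0.npz")["image"]
crop(t,100,240,320,310,3.6,"pics/t_scoops.png")
crop(t,350,140,450,250,5,"pics/t_hook.png")
crop(s,320,200,560,340,3.3,"pics/s_scoops.png")
crop(s,170,180,270,350,3.5,"pics/s_hook.png")
E
```

```text
(no output)
```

View pics/t_scoops.png

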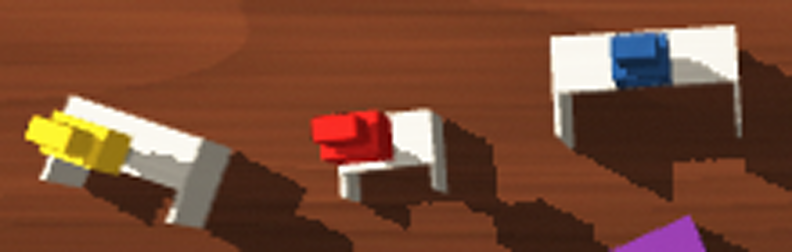

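View pics/t_hook.png

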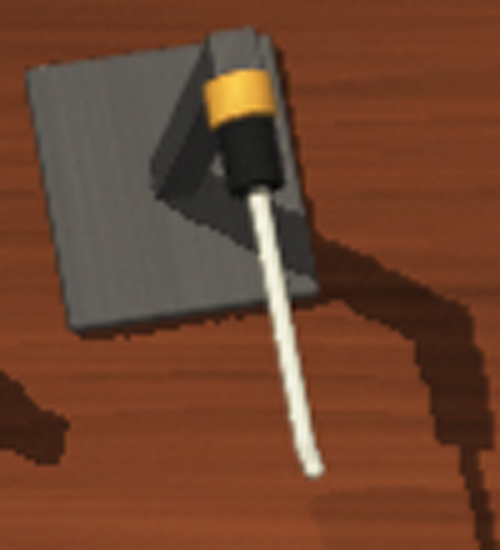

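View pics/s_scoops.png

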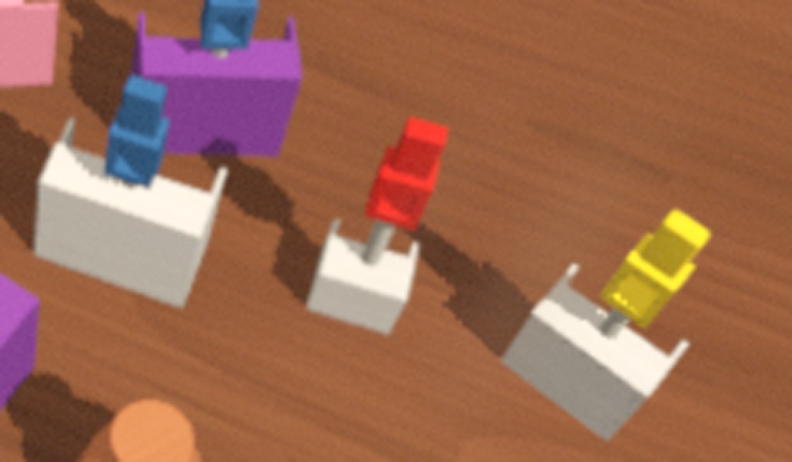

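View pics/s_hook.png

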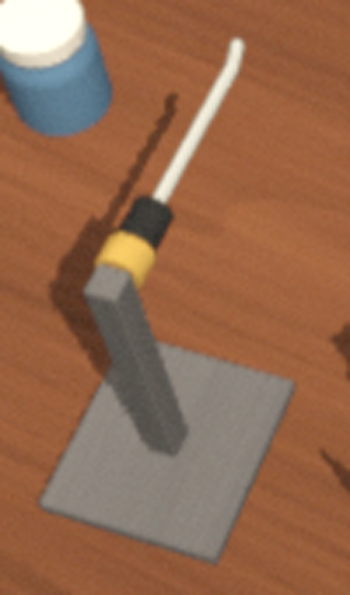

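```bash
python3 - <<'E'
from h import *
t=ld("pics/top0.npz")["image"]; s=ld("pics/scene0.npz")["image"]
def two(c1,c2,f,sc=9):
    out=[]
    for im,(x,y,w,h) in ((t,c1),(s,c2)):
        c=cv2.resize(im[y:y+h,x:x+w],None,fx=sc,fy=sc,interpolation=cv2.INTER_CUBIC)
        for i in range(0,w,10):
            cv2.line(c,(i*sc,0),(i*sc,5),(0,255,0),1); cv2.putText(c,str(x+i),(i*sc,16),0,.35,(0,255,0),1)
        for i in range(0,h,10):
            cv2.line(c,(0,i*sc),(5,i*sc),(0,255,0),1); cv2.putText(c,str(y+i),(6,i*sc+4),0,.35,(0,255,0),1)
        out.append(c)
    H=max(o.shape[0] for o in out)
    out=[cv2.copyMakeBorder(o,0,H-o.shape[0],0,4,0) for o in out]
    o=np.hstack(out); print(o.shape); cv2.imwrite(f,o)
two((250,240,60,50),(326,215,66,80),"pics/c_large.png",6)
two((105,262,62,46),(470,258,70,76),"pics/c_med.png",6)
two((182,262,46,40),(410,230,54,74),"pics/c_small.png",7)
two((355,140,65,98),(180,185,78,155),"pics/c_hook.png",5)
E
```

```text
(480, 764, 3)
(456, 800, 3)
(518, 708, 3)
(775, 723, 3)
```

View pics/c_large.png

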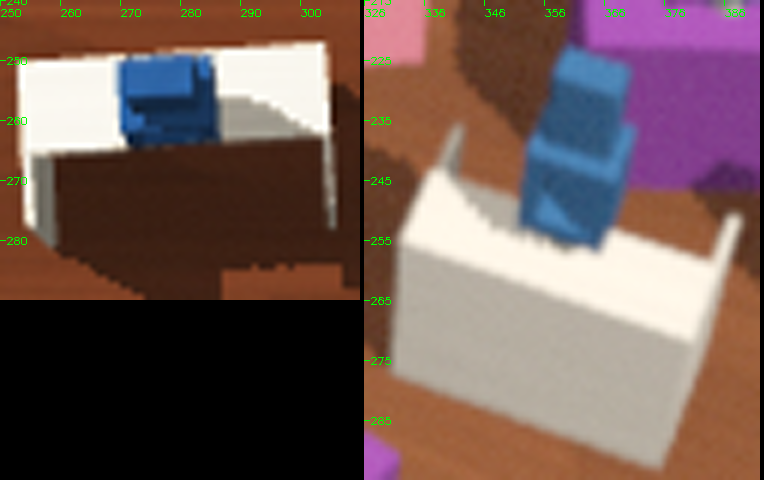

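View pics/c_med.png

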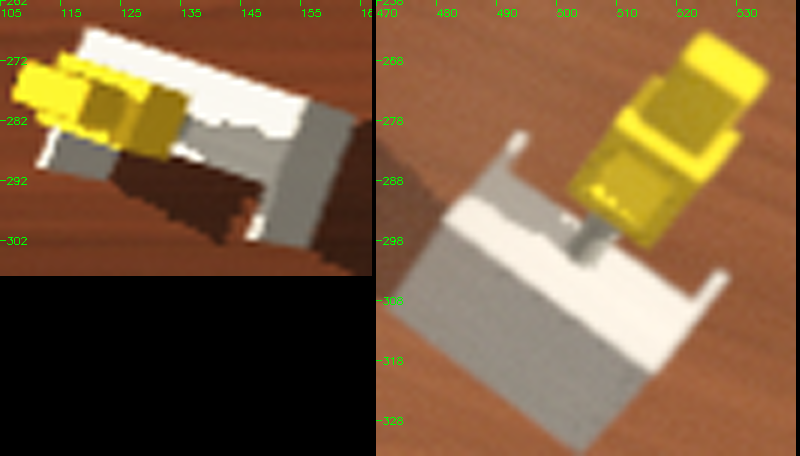

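View pics/c_small.png

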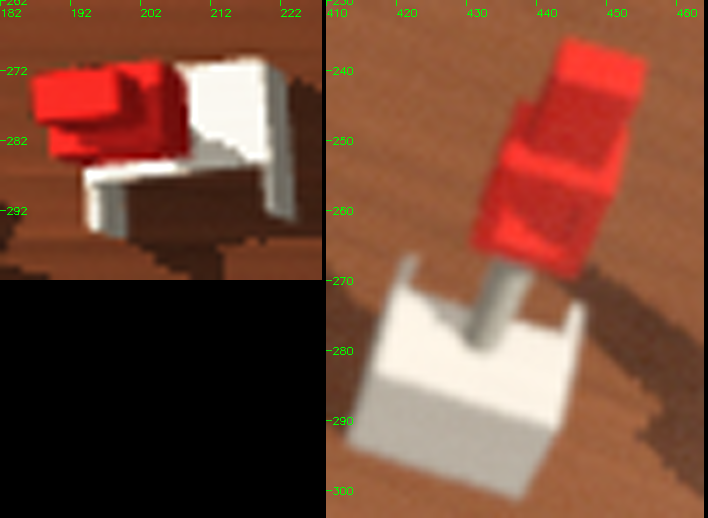

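View pics/c_hook.png

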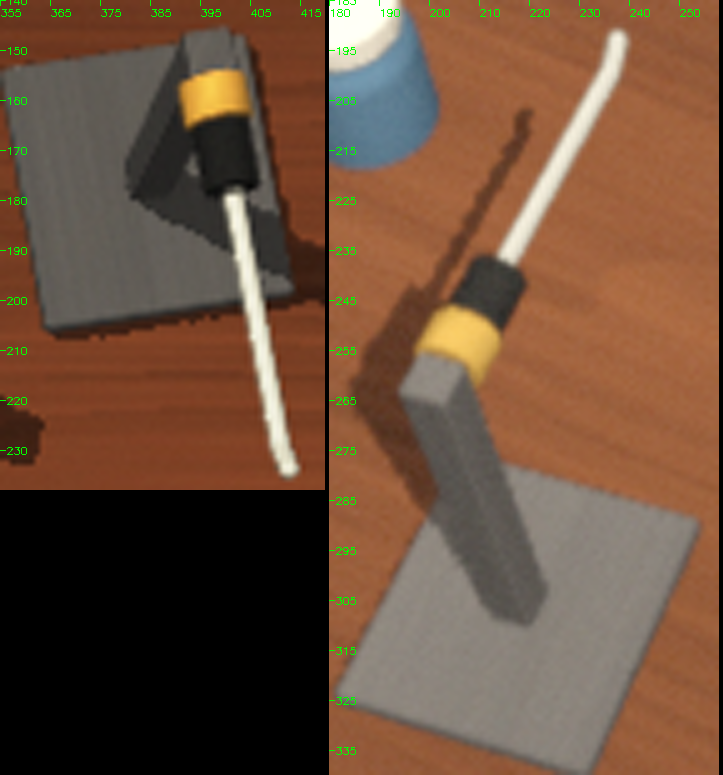

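```bash
cat > fit.py <<'E'
from h import *
from scipy.optimize import least_squares
T=ld("pics/top0.npz"); S=ld("pics/scene0.npz")
def cv(pts,o,s,dx=0): return [((a-dx+.5)/s-.5+o[0],(b+.5)/s-.5+o[1]) for a,b in pts]
def tf(p,X):
    c,s=np.cos(p[2]),np.sin(p[2]); X=np.asarray(X,float)/1000
    return np.c_[p[0]+c*X[:,0]-s*X[:,1],p[1]+s*X[:,0]+c*X[:,1],X[:,2]]
def fit(name,MT,UT,MS,US,p0):
    f=lambda p:np.r_[(proj(T,tf(p,MT))-UT).ravel(),(proj(S,tf(p,MS))-US).ravel()]
    r=least_squares(f,p0,loss='soft_l1')
    rt=f(r.x); n=2*len(MT)
    print(name,r.x.round(4),"deg",np.degrees(r.x[2]).round(1)); print(" top",rt[:n].reshape(-1,2).round(1).tolist()); print(" scene",rt[n:].reshape(-1,2).round(1).tolist())
    for nm,D,M,U in(("top",T,MT,UT),("scene",S,MS,US)):
        q=least_squares(lambda p:(proj(D,tf(p,M))-U).ravel(),r.x,loss='soft_l1').x
        print("   only",nm,q.round(4))
    return r.x
def scoop(name,w,h,fx,eye,top,sc,p0):
    tab=[(7,12,eye+64),(7,-12,eye+64),(-7,-12,eye+64),(-7,12,eye+64)]
    b=[(23,w/2,h),(23,-w/2,h),(23,w/2,0),(23,-w/2,0),(-10,w/2,h),(-10,-w/2,h)]
    A=tab+b
    o,s,dx,d=top; UT=np.array(cv(list(d.values()),o,s,dx)); MT=[A[k] for k in d]
    o,s,dx,d=sc; US=np.array(cv(list(d.values()),o,s,dx)); MS=[A[k] for k in d]
    return fit(name,MT,UT,MS,US,p0)
R={}
R['L']=scoop('L',110,95,-35,133,((250,240),6,0,{0:(120,62),1:(192,55),2:(192,95),3:(122,98),4:(18,60),5:(325,43),9:(328,136)}),
 ((326,215),6,364,{3:(632,68),2:(570,45),0:(620,106),1:(553,80),4:(693,343),5:(400,243),6:(661,468),7:(392,373)}),[.6,.05,0])
R['M']=scoop('M',84,70,-30,132,((105,262),6,0,{0:(26,58),1:(93,79),2:(79,124),3:(12,97),4:(92,28),5:(308,98),7:(355,120)}),
 ((470,258),6,376,{3:(770,76),2:(705,32),0:(742,110),1:(682,66),4:(655,374),5:(443,220),6:(582,455),7:(390,310)}),[.6,.3,0])
R['S']=scoop('S',58,48,-25,134,((182,262),7,0,{0:(32,78),1:(117,68),2:(120,115),3:(38,124),5:(265,60),9:(268,165)}),
 ((410,230),7,326,{3:(648,60),2:(565,38),0:(640,100),1:(553,80),4:(556,430),5:(375,375),6:(520,500),7:(345,445)}),[.6,.2,0])
# hook
MT=[(10,10,200),(10,-10,200)]; UT=cv([(183,35),(228,27)],(355,140),5)
MS=[(10,-10,200),(10,10,200),(-10,-10,200),(-177,0,202)]; US=cv([(400,390),(452,403),(417,353),(618,33)],(180,185),5,329)
LT=np.array(cv([(233,195),(247,260),(261,340),(275,420)],(355,140),5)); LS=np.array(cv([(507,262),(540,202),(580,130)],(180,185),5,329))
TT=np.array(cv([(289,473)],(355,140),5))
BT=np.array(cv([(5,67),(47,330),(293,290)],(355,140),5)); BTk=[(1,1),(-1,1),(-1,-1)]
BS=np.array(cv([(500,462),(700,522),(590,775),(332,703)],(180,185),5,329)); BSk=[(-1,-1),(-1,1),(1,1),(1,-1)]
def f(p,full=False):
    base=lambda ks:[(p[3]*1000+65*a,p[4]*1000+60*b,12) for a,b in ks]
    n=len(LT)
    r=[proj(T,tf(p,MT))-UT,proj(S,tf(p,MS))-US,proj(T,tf(p,[(-178,0,199)]))-TT,
       proj(T,tf(p,[(-a*100,0,190) for a in p[5:5+n]]))-LT,proj(S,tf(p,[(-a*100,0,190) for a in p[5+n:]]))-LS,
       proj(T,tf(p,base(BTk)))-BT,proj(S,tf(p,base(BSk)))-BS]
    return r if full else np.vstack(r).ravel()
r=least_squares(f,[.75,-.15,0.1,0,0]+[.8]*(len(LT)+len(LS)),loss='soft_l1')
R['H']=r.x[:3]
print('H',r.x.round(4)); [print(a.round(1).tolist()) for a in f(r.x,True)]
np.savez('poses.npz',**R)
E
python3 fit.py
```

```text
L [0.5002 0.0584 0.0548] deg 3.1
 top [[-0.3, -1.4], [-0.0, -0.9], [0.3, -0.4], [-0.4, -0.3], [-0.4, -0.4], [-0.3, -0.4], [0.1, -0.7]]
 scene [[0.7, -0.7], [-0.4, -0.7], [0.4, -1.8], [0.0, -1.4], [-0.1, -0.5], [0.3, -1.1], [-0.1, 0.1], [0.1, -0.5]]
   only top [0.499  0.0581 0.052 ]
   only scene [0.5022 0.0589 0.0663]
M [ 0.4535  0.3718 -0.3252] deg -18.6
 top [[-0.2, -0.7], [0.1, -0.3], [-0.2, -0.9], [-0.6, -0.4], [-0.4, -1.0], [-0.2, -0.4], [0.4, -1.2]]
 scene [[0.4, -0.5], [-0.1, -0.8], [1.4, -1.6], [-0.0, -2.0], [-0.2, -0.4], [0.4, -0.4], [-0.3, -0.2], [-0.6, -0.6]]
   only top [ 0.4521  0.3714 -0.3271]
   only scene [ 0.4553  0.372  -0.3191]
S [0.456  0.2186 0.0856] deg 4.9
 top [[-0.2, -1.3], [0.1, -1.0], [0.1, -0.5], [-0.7, -0.7], [-0.3, -0.6], [0.2, -0.7]]
 scene [[0.3, -0.3], [0.0, -0.9], [0.1, -0.5], [0.3, -1.4], [0.1, -0.5], [0.0, -1.1], [0.0, -0.4], [0.2, -0.7]]
   only top [0.4543 0.2182 0.0945]
   only scene [0.4578 0.2186 0.1089]
H [ 7.0980e-01 -1.8320e-01  1.6110e-01  7.0000e-04  1.0000e-04  6.0180e-01
  8.7690e-01  1.2107e+00  1.5408e+00  6.0790e-01  9.1670e-01  1.3046e+00]
[[-1.0, -1.6], [-0.3, -1.4]]
[[-0.5, -0.3], [-1.1, -0.2], [0.8, -1.6], [0.1, -1.1]]
[[0.4, 0.3]]
[[-0.4, 0.1], [-0.7, 0.1], [-0.3, 0.1], [0.0, -0.0]]
[[-0.1, -0.0], [-0.2, -0.1], [-0.4, -0.2]]
[[-2.1, -0.8], [-0.8, -0.8], [0.0, -0.7]]
[[-7.8, -2.8], [0.5, -1.2], [-0.1, 0.0], [0.1, -1.3]]
```

```bash
python3 - <<'E'
from h import *
T=ld("pics/top0.npz");S=ld("pics/scene0.npz")
for n,uv,z in [("purple1tab",(269,319),.197),("pinktab",(358,328),.197),("pink corners",(350,303),.095),("",(379,348),.095),("",(332,313),.095),("",(357,358),.095),("purple2tab",(303,180),.197),("jar lid",(494,258),.09),("vase top",(241,178),.125)]:
    print(n,atz(T,uv,z).round(3))
print("scene jar lid",atz(S,(183,187),.09).round(3),"pink tab",atz(S,(321,153),.197).round(3))
R=np.load('poses.npz');H=R['H']
from station import *
from scipy.spatial.transform import Rotation as Ro
def ori(psi,s):
    y=s*np.array([-np.sin(psi),np.cos(psi),0]);z=np.array([0,0,-1.]);return Ro.from_matrix(np.c_[np.cross(y,z),y,z]).as_rotvec()
for k in 'LMS':
    x,y,p=R[k]
    for s in(1,-1):
        for z in (.159,.22,.38):
            q=inverse_kinematics([x,y,z],ori(p,s)); print(k,s,z,None if q is None else np.round(q,2))
for s in(1,-1):
  for d in(.225,.14,.07):
    P=H[:2]-d*np.array([np.cos(H[2]),np.sin(H[2])])
    for z in(.22,.38):
        q=inverse_kinematics([*P,z],ori(H[2],s)); print("H",s,d,z,P.round(3),None if q is None else np.round(q,2))
E
```

```text
purple1tab [0.37  0.07  0.197]
pinktab [ 0.353 -0.101  0.197]
pink corners [ 0.405 -0.094  0.095]
 [ 0.311 -0.153  0.095]
 [ 0.384 -0.055  0.095]
 [ 0.291 -0.107  0.095]
purple2tab [0.645 0.005 0.197]
jar lid [ 0.501 -0.41   0.09 ]
vase top [0.669 0.138 0.125]
scene jar lid [ 0.508 -0.403  0.09 ] pink tab [ 0.354 -0.106  0.197]
L 1 0.159 [ 0.45  0.55 -0.85  1.95  0.53  0.88  0.96]
L 1 0.22 [ 0.55  0.48 -0.96  1.9   0.47  1.    1.01]
L 1 0.38 [ 0.63  0.29 -1.01  1.69  0.26  1.3   1.19]
L -1 0.159 [ 0.12  0.43 -0.41  1.97  0.24  0.78 -1.94]
L -1 0.22 [ 0.19  0.35 -0.48  1.92  0.2   0.92 -1.91]
L -1 0.38 [ 0.32  0.21 -0.62  1.7   0.12  1.27 -1.84]
M 1 0.159 [-0.09  0.74 -0.97  1.74  0.7   1.05 -0.07]
M 1 0.22 [-0.13  0.62 -0.9   1.69  0.53  1.1   0.05]
M 1 0.38 [ 0.04  0.59 -1.24  1.48  0.56  1.46  0.04]
M -1 0.159 [-1.16  0.58  0.54  1.8  -0.38  0.87 -2.33]
M -1 0.22 [-1.16  0.49  0.54  1.76 -0.3   0.98 -2.4 ]
M -1 0.38 [-1.29  0.37  0.72  1.56 -0.25  1.31 -2.44]
S 1 0.159 [ 0.34  0.75 -1.21  1.94  0.82  1.06  0.42]
S 1 0.22 [ 0.36  0.62 -1.21  1.89  0.65  1.1   0.55]
S 1 0.38 [ 0.21  
[... 396 characters left out ...]
2  1.64  0.43  1.07  1.66]
H 1 0.14 0.38 [ 0.572 -0.206] [ 0.78  0.45 -0.74  1.44  0.3   1.37  1.77]
H 1 0.07 0.22 [ 0.641 -0.194] [ 0.67  0.69 -0.71  1.47  0.47  1.16  1.62]
H 1 0.07 0.38 [ 0.641 -0.194] [ 0.67  0.57 -0.73  1.26  0.37  1.44  1.7 ]
H -1 0.225 0.22 [ 0.488 -0.219] [ 0.44  0.37 -0.13  1.86  0.06  0.92 -1.12]
H -1 0.225 0.38 [ 0.488 -0.219] [ 0.46  0.22 -0.15  1.65  0.03  1.27 -1.1 ]
H -1 0.14 0.22 [ 0.572 -0.206] [ 0.36  0.49 -0.12  1.67  0.07  0.99 -1.2 ]
H -1 0.14 0.38 [ 0.572 -0.206] [ 0.39  0.36 -0.16  1.47  0.06  1.32 -1.19]
H -1 0.07 0.22 [ 0.641 -0.194] [ 0.31  0.59 -0.12  1.49  0.08  1.06 -1.24]
H -1 0.07 0.38 [ 0.641 -0.194] [ 0.33  0.48 -0.15  1.29  0.07  1.38 -1.23]
```

```bash
cat > r.py <<'E'
from station import *
from h import *
from scipy.spatial.transform import Rotation as Ro
R=dict(np.load('poses.npz')); H=R['H']; hd=np.array([np.cos(H[2]),np.sin(H[2]),0])
EYE=dict(L=.133,M=.132,S=.134); G=.029
def ori(psi,s):
    y=s*np.array([-np.sin(psi),np.cos(psi),0]);z=np.array([0,0,-1.]);return Ro.from_matrix(np.c_[np.cross(y,z),y,z]).as_rotvec()
def hookpos(d,dz,lat=0):  # TCP for eye d out from post axis, dz above prong axis
    p=np.array([H[0],H[1],0])-d*hd+lat*np.array([-hd[1],hd[0],0]); p[2]=.190+dz+G; return p
def st(m=""):
    print(m,"t%.2f"%current_t(),"p",np.round(current_tool_pos(),4),"F",np.round(current_wrist_force(),1),"op %.4f"%current_opening(),flush=True)
def pick(k,s):
    x,y,p=R[k]; o=ori(p,s)
    move_ptp([x,y,EYE[k]+G+.075],o); st("above")
    move_l([x,y,EYE[k]+G],vel=.15); st("down")
    move_gripper(.020,50); st("grip")
def shot(n,f):
    d=get_image(n); np.savez(f"pics/{f}.npz",**d); cv2.imwrite(f"pics/{f}.png",d["image"])
E
python3 - <<'E'
from r import *
pick('L',-1)
print(current_joint_positions().round(2))
shot("scene","s1"); shot("wrist","w1")
E
```

```text
above t2.67 p [0.5005 0.0576 0.2369] F [-0.2 -0.1  0.3] op 0.0883
down t3.33 p [0.5007 0.0585 0.1625] F [-0.3  0.5 -0.5] op 0.0880
grip t4.32 p [0.5001 0.0583 0.1619] F [-0.5 -0.1 -0.8] op 0.0233
[ 0.17  0.44 -0.46  1.96  0.27  0.8  -1.96]
```

```bash
python3 - <<'E'
from h import *
a=cv2.imread("pics/s1.png")[120:360,230:470]; b=cv2.imread("pics/w1.png")
cv2.imwrite("pics/v1.png",np.hstack([cv2.resize(a,(400,400)),cv2.resize(b,(400,300))[:300].repeat(1,0) if 0 else cv2.copyMakeBorder(cv2.resize(b,(400,300)),0,100,0,0,0)]))
E
```

```text
(no output)
```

View pics/v1.png

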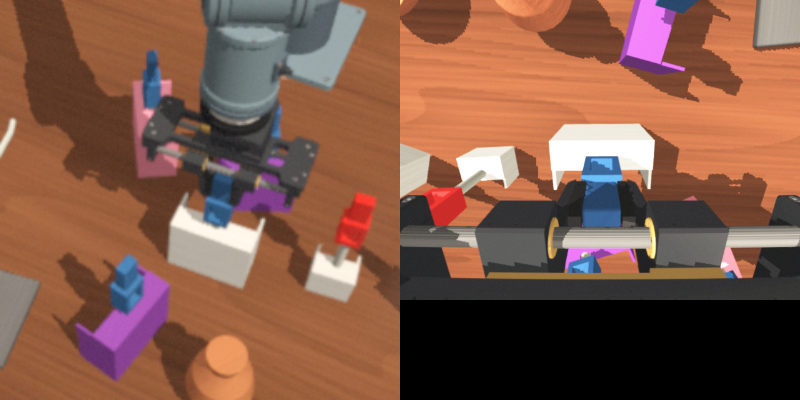

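```bash
python3 - <<'E'
from r import *
x,y,p=R['L']
move_l([x,y,.223],vel=.15); st("lift")
move_l(hookpos(.215,.004),ori(H[2],-1),vel=.2); st("at tip")
print(current_joint_positions().round(2))
shot("scene","s2"); shot("top","t2"); shot("wrist","w2")
E
python3 - <<'E'
from h import *
a=cv2.imread("pics/s2.png")[120:330,140:400]; b=cv2.imread("pics/t2.png")[140:300,330:490]
cv2.imwrite("pics/v2.png",np.hstack([cv2.resize(a,(400,323))[:],cv2.resize(b,(400,400))[:323]]))
a=cv2.imread("pics/w2.png"); cv2.imwrite("pics/v2w.png",a)
E
```

```text
lift t4.97 p [0.4998 0.0582 0.2224] F [ 0.1 -0.2 -2.9] op 0.0236
at tip t6.51 p [ 0.4977 -0.2164  0.2229] F [-1.4 -0.6 -3.6] op 0.0241
[ 0.64  0.4  -0.4   1.82  0.19  0.95 -1.25]
```

View pics/v2.png

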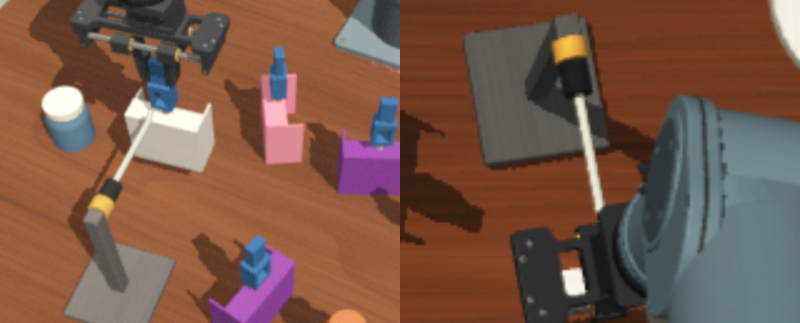

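View pics/v2w.png

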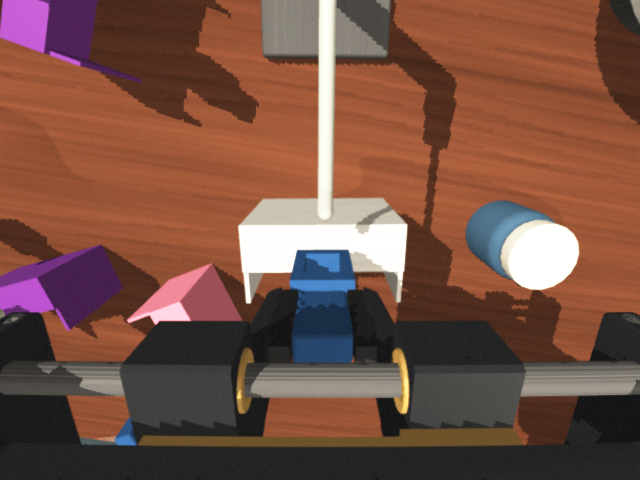

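```bash
python3 - <<'E'
from r import *
def go(d,dz,v,sf=None):
    r=move_l(hookpos(d,dz),vel=v,stop_force=sf); st(f"d{d} dz{dz} stop={r}"); return r
if not go(.142,.004,.08,5):
    if not go(.140,-.007,.04,5):
        go(.100,-.007,.08,5)
shot("scene","s3"); shot("wrist","w3")
E
python3 - <<'E'
from h import *
a=cv2.imread("pics/s3.png")[160:320,140:300]; b=cv2.imread("pics/w3.png")
cv2.imwrite("pics/v3.png",np.hstack([cv2.resize(a,(400,400)),cv2.copyMakeBorder(cv2.resize(b,(400,300)),0,100,0,0,0)]))
E
```

```text
d0.142 dz0.004 stop=False t7.72 p [ 0.5691 -0.2063  0.2229] F [ 0.8  0.7 -2.4] op 0.0237
d0.14 dz-0.007 stop=False t8.16 p [ 0.5713 -0.2056  0.2116] F [-0.1  0.1 -2.7] op 0.0237
d0.1 dz-0.007 stop=False t8.81 p [ 0.6107 -0.1993  0.2118] F [-0.  -0.8 -2. ] op 0.0235
```

View pics/v3.png

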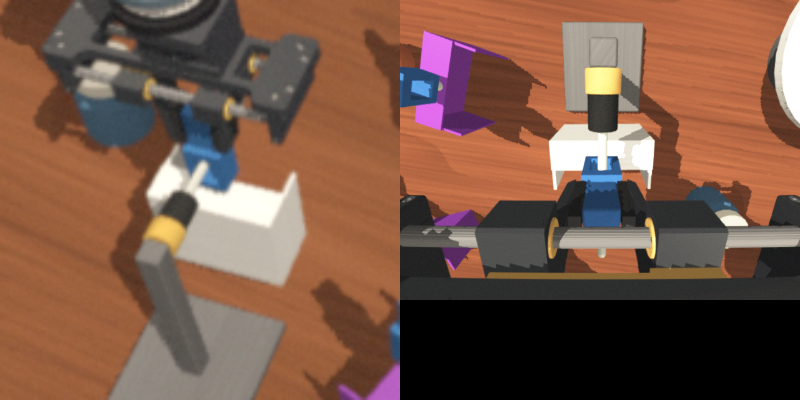

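```bash
cat >> r.py <<'E'
def fx(n=6):
    a=[]
    for _ in range(n):
        a.append(current_wrist_force()); dwell(.01)
    return np.mean(a,0)
def push(dend,dz,goal=8.0,vel=.012,sf=3.5):
    dwell(.1); f0=fx(8); print("base",f0.round(2))
    hit=move_l(hookpos(dend,dz),vel=vel,stop_force=sf); st(f"hit={hit}")
    d=float((np.array([H[0],H[1],0])-current_tool_pos())@hd)
    f=-(fx(4)-f0)@hd; print("contact d %.4f f %.2f"%(d,f))
    if not hit: return None
    k=3000.; held=0; lastf=f
    for i in range(30):
        if abs(f-goal)<.7:
            t0=current_t(); ok=True; fs=[]
            while current_t()-t0<.75:
                f=-(fx(5)-f0)@hd; fs.append(f); dwell(.02)
                if not 7<f<10: ok=False;break
            print("hold",np.round(fs,1),"dt %.2f"%(current_t()-t0))
            if ok: break
        s=np.clip((goal-f)/k,-.0008,.0006); d-=s
        move_l(hookpos(d,dz),vel=.02); dwell(.04)
        fn=-(fx(4)-f0)@hd
        if abs(s)>1e-4 and abs(fn-f)>.5: k=np.clip((fn-f)/s,1500,40000)
        f=fn; print("  d %.4f f %.2f k %.0f"%(d,f,k))
    ff=fx(4)-f0; st("end"); print("full df",ff.round(2)); return d
E
python3 - <<'E'
from r import *
d=push(.040,-.007)
shot("scene","s4"); shot("wrist","w4")
E
python3 - <<'E'
from h import *
a=cv2.imread("pics/s4.png")[160:320,140:300]; b=cv2.imread("pics/w4.png")
cv2.imwrite("pics/v4.png",np.hstack([cv2.resize(a,(400,400)),cv2.copyMakeBorder(cv2.resize(b,(400,300)),0,100,0,0,0)]))
E
```

```text
base [-0.07 -0.11 -3.27]
hit=True t11.77 p [ 0.6417 -0.1941  0.2108] F [ 0.6  0.4 -2.2] op 0.0232
contact d 0.0690 f -0.37
  d 0.0684 f -0.09 k 3000
  d 0.0678 f 1.98 k 3446
  d 0.0672 f 4.89 k 4849
  d 0.0666 f 6.81 k 3201
  d 0.0662 f 8.30 k 3998
hold [7.3 7.8 7.9 7.6 7.6 7.7 7.6 7.9 7.7 8.1 7.9 8.  7.5] dt 0.76
end t14.22 p [ 0.6427 -0.1941  0.2118] F [-8.1  0.1  1.8] op 0.0235
full df [-8.24  0.57  5.62]
```

View pics/v4.png

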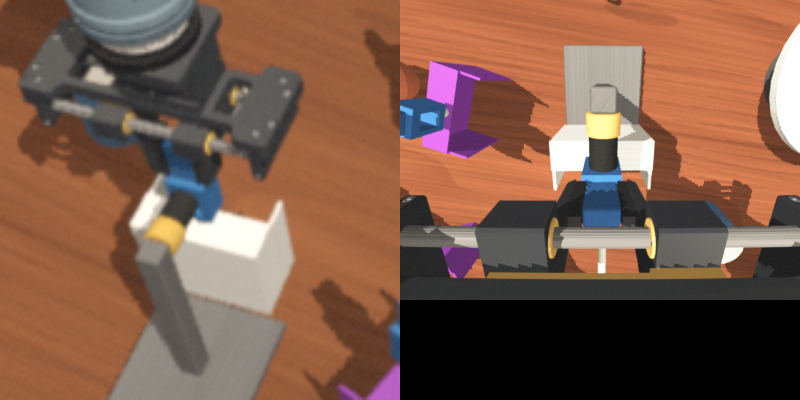

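```bash
python3 - <<'E'
from r import *
f0=np.array([-.07,-.11,-3.27])
d=.0662
print("now",(fx(6)-f0).round(2))
for dz in(-.0065,-.006,-.005):
    move_l(hookpos(d,dz),vel=.02); dwell(.05); f=fx(6)-f0; print(dz,f.round(2),"fx %.2f"%(-f@hd),np.round(current_tool_pos(),4),Ro.from_rotvec(current_tcp_rot()).as_matrix()[:,2].round(3))
    if -f@hd>11: break
st()
E
```

```text
now [-7.88 -0.03  5.45]
-0.0065 [-7.38  0.25  3.06] fx 7.25 [ 0.6427 -0.1941  0.2119] [-0.008  0.001 -1.   ]
-0.006 [-5.69 -0.66  0.24] fx 5.73 [ 0.6427 -0.1941  0.212 ] [-0.008  0.001 -1.   ]
-0.005 [-5.81 -0.59 -1.2 ] fx 5.83 [ 0.6427 -0.1941  0.2128] [-0.008  0.001 -1.   ]
 t15.42 p [ 0.6427 -0.1941  0.2128] F [-6.  -0.4 -3.6] op 0.0231
```

```bash
cat >> r.py <<'E'
def regulate(d,dz,f0,goal=8.0,k=3500.,T=.75):
    for i in range(20):
        F=fx(4)-f0; f=-F@hd
        print("  d %.4f dz %.4f f %.2f fz %.2f"%(d,dz,f,F[2]))
        if abs(f-goal)<.7 and abs(F[2])<2.5:
            t0=current_t(); ok=True; fs=[]
            while current_t()-t0<T:
                F=fx(5)-f0; f=-F@hd; fs.append(f); dwell(.02)
                if not goal-1.2<f<goal+1.5: ok=False;break
            print("hold",np.round(fs,1),"dt %.2f"%(current_t()-t0),"fz %.2f"%F[2])
            if ok: return d,dz,True
        if f<16: d-=np.clip((goal-f)/k,-.0008,.0006)
        else: d+=.0015
        dz+=np.clip((F[2]-0)*1e-4,-.0003,.0003)
        move_l(hookpos(d,dz),vel=.02); dwell(.04)
    return d,dz,False
E
python3 - <<'E'
from r import *
f0=np.array([-.07,-.11,-3.27])
print(regulate(.0662,-.005,f0)); st()
E
```

```text
d 0.0662 dz -0.0050 f 5.41 fz -0.61
  d 0.0656 dz -0.0051 f 7.16 fz 0.01
  d 0.0654 dz -0.0051 f 8.35 fz 0.47
hold [7.9 7.8 8.2 8.1 8.2 7.8 8.5 8.2 8.5 7.8 8.3 8.1 8. ] dt 0.76 fz 1.00
(np.float64(0.0653591679388955), np.float64(-0.005059814039199928), True)
 t16.86 p [ 0.6428 -0.1941  0.2128] F [-7.6 -1.  -2.2] op 0.0234
```

```bash
cat >> r.py <<'E'
def release(d,dz):
    move_l(hookpos(d+.0013,dz),vel=.02); move_l(hookpos(d+.0013,-.0088),vel=.02); dwell(.05); st("lowered")
    move_gripper(.055); st("open")
    p=hookpos(d+.0013,-.0088); p[2]+=.075; move_l(p,vel=.2); st("up")
E
python3 - <<'E'
from r import *
release(.06536,-.00506)
shot("scene","s5"); shot("wrist","w5"); print(current_joint_positions().round(2))
for s in(1,-1):
    x,y,p=R['M']; print(s,inverse_kinematics([x,y,EYE['M']+G+.075],ori(p,s)))
E
python3 - <<'E'
from h import *
a=cv2.imread("pics/s5.png")[160:320,140:300]; b=cv2.imread("pics/w5.png")
cv2.imwrite("pics/v5.png",np.hstack([cv2.resize(a,(400,400)),cv2.copyMakeBorder(cv2.resize(b,(400,300)),0,100,0,0,0)]))
E
```

```text
lowered t17.49 p [ 0.6427 -0.1946  0.2099] F [-7.  -0.5 -2.2] op 0.0233
open t18.12 p [ 0.6442 -0.1938  0.2103] F [0.1 0.9 0.4] op 0.0549
up t18.64 p [ 0.6438 -0.1939  0.285 ] F [-0.4 -0.6 -0.5] op 0.0550
[ 0.47  0.57 -0.38  1.4   0.22  1.22 -1.34]
1 [-0.06486204  0.64423782 -1.01472402  1.67404806  0.58953077  1.16173927
  0.010616  ]
-1 [-7.60187965e-01  4.30576709e-01 -4.40376458e-03  1.71565765e+00
  2.19094121e-03  9.95363064e-01 -2.66142314e+00]
```

View pics/v5.png

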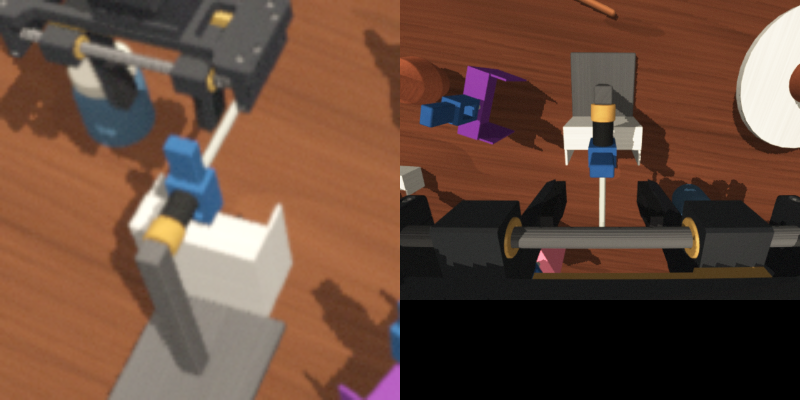

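```bash
python3 - <<'E'
from r import *
pick('M',1)
print(current_joint_positions().round(2))
x,y,p=R['M']
move_l([x,y,.375],vel=.25); st("lift"); print(current_joint_positions().round(2))
shot("scene","s6"); shot("wrist","w6")
E
python3 - <<'E'
from h import *
a=cv2.imread("pics/s6.png")[100:340,330:570]; b=cv2.imread("pics/w6.png")
cv2.imwrite("pics/v6.png",np.hstack([cv2.resize(a,(400,400)),cv2.copyMakeBorder(cv2.resize(b,(400,300)),0,100,0,0,0)]))
E
```

```text
above t20.89 p [0.4544 0.371  0.2358] F [ 0.8 -0.7  0.1] op 0.0549
down t21.54 p [0.4537 0.3722 0.1616] F [-0.7 -1.   0.6] op 0.0548
grip t22.12 p [0.4536 0.3719 0.1613] F [-0.7 -1.4  3.4] op 0.0237
[-0.11  0.73 -0.95  1.74  0.68  1.04 -0.05]
lift t23.12 p [0.4532 0.3711 0.3735] F [-0.4  0.  -2.7] op 0.0238
[-0.02  0.53 -1.09  1.5   0.47  1.41  0.11]
```

View pics/v6.png

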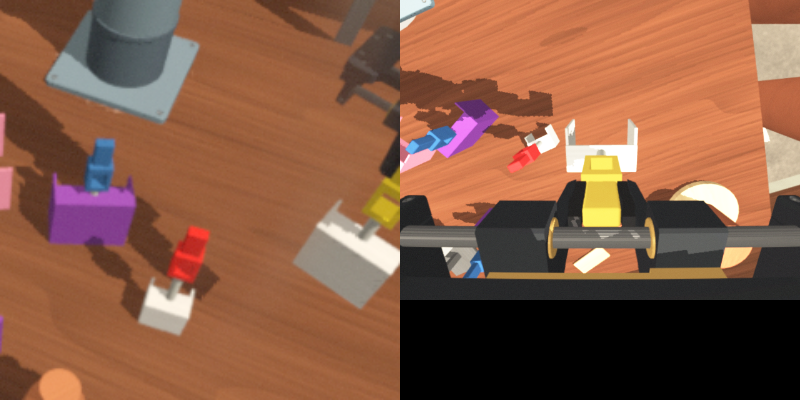

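```bash
python3 - <<'E'
from r import *
t=hookpos(.215,.004); u=t.copy(); u[2]=.375
move_l(u,ori(H[2],1),vel=.3); st("over"); print(current_joint_positions().round(2))
move_l(t,vel=.2); st("tip")
dwell(.1)
shot("scene","s7"); shot("wrist","w7")
E
python3 - <<'E'
from h import *
a=cv2.imread("pics/s7.png")[120:320,130:330]; b=cv2.imread("pics/w7.png")
cv2.imwrite("pics/v7.png",np.hstack([cv2.resize(a,(400,400)),cv2.copyMakeBorder(cv2.resize(b,(400,300)),0,100,0,0,0)]))
E
```

```text
over t25.34 p [ 0.4977 -0.2164  0.3752] F [-0.1 -0.  -1.2] op 0.0238
[ 1.18  0.45 -1.16  1.6   0.42  1.37  1.7 ]
tip t26.25 p [ 0.4985 -0.2176  0.2242] F [ 1.1 -0.3 -1.9] op 0.0234
```

View pics/v7.png

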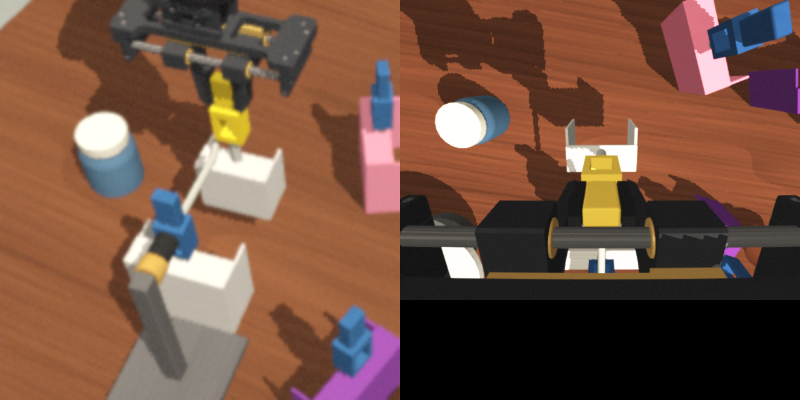

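```bash
cat >> r.py <<'E'
def go(d,dz,v,sf=None):
    r=move_l(hookpos(d,dz),vel=v,stop_force=sf); st(f"d{d} dz{dz} stop={r}"); return r
def approach(dend,dz,vel=.010,sf=2.5):
    dwell(.15); f0=fx(10); print("base",f0.round(2))
    hit=move_l(hookpos(dend,dz),vel=vel,stop_force=sf); dwell(.05)
    d=float((np.array([H[0],H[1],0])-current_tool_pos())@hd); st(f"hit={hit} d={d:.4f}")
    print("df",(fx(5)-f0).round(2)); return d,f0,hit
E
python3 - <<'E'
from r import *
if not go(.142,.004,.08,5) and not go(.140,-.005,.04,5) and not go(.106,-.005,.08,5):
    d,f0,hit=approach(.080,-.005)
    if hit:
        print(regulate(d,-.005,f0))
st(); shot("scene","s8"); shot("wrist","w8")
E
python3 - <<'E'
from h import *
a=cv2.imread("pics/s8.png")[160:320,130:290]; b=cv2.imread("pics/w8.png")
cv2.imwrite("pics/v8.png",np.hstack([cv2.resize(a,(400,400)),cv2.copyMakeBorder(cv2.resize(b,(400,300)),0,100,0,0,0)]))
E
```

```text
d0.142 dz0.004 stop=False t27.52 p [ 0.5692 -0.2062  0.2229] F [-0.6 -0.6 -1.2] op 0.0237
d0.14 dz-0.005 stop=False t27.90 p [ 0.5713 -0.2057  0.2136] F [-0.1 -1.  -1.6] op 0.0233
d0.106 dz-0.005 stop=False t28.48 p [ 0.605  -0.2     0.2139] F [-0.3 -0.5 -1.9] op 0.0234
base [-0.01  0.1  -1.7 ]
hit=True d=0.0927 t30.23 p [ 0.6183 -0.198   0.2127] F [ 0.3  0.3 -2.1] op 0.0238
df [-0.09  0.04 -0.1 ]
  d 0.0927 dz -0.0050 f -0.18 fz -0.07
  d 0.0921 dz -0.0050 f -0.08 fz 0.07
  d 0.0915 dz -0.0050 f 2.24 fz 1.29
  d 0.0909 dz -0.0049 f 5.44 fz 2.25
  d 0.0903 dz -0.0046 f 6.68 fz 2.10
  d 0.0899 dz -0.0044 f 7.31 fz 2.24
hold [7.6 7.3 7.2 7.4 7.3 7.5 7.3 7.3 7.3 7.4 7.5 7.4 7.3] dt 0.76 fz 2.62
(np.float64(0.0899051598837797), np.float64(-0.004435830688782808), True)
 t32.69 p [ 0.6194 -0.1979  0.214 ] F [-8.  -0.1  1. ] op 0.0238
```

View pics/v8.png

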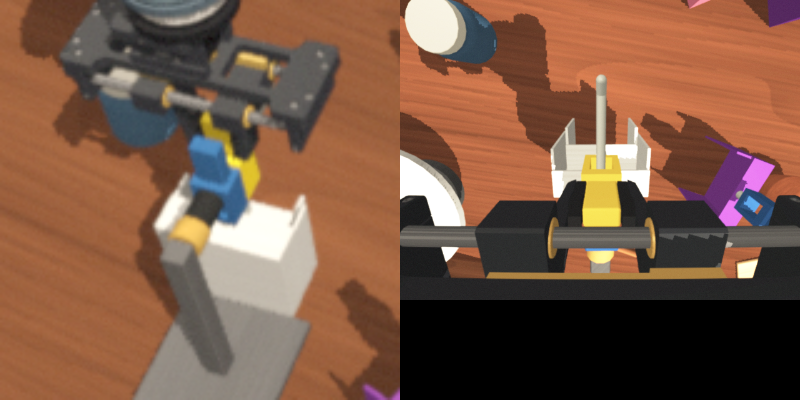

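```bash
python3 - <<'E'
from r import *
f0=np.array([-.01,.1,-1.7])
d,dz,ok=regulate(.0897,-.0042,f0,goal=8.3,T=.6); print(d,dz,ok)
if ok:
    release(d,dz)
    shot("scene","s9"); shot("wrist","w9"); print(current_joint_positions().round(2))
    for s in(1,-1):
        x,y,p=R['S']; print(s,inverse_kinematics([x,y,EYE['S']+G+.075],ori(p,s)))
E
python3 - <<'E'
from h import *
a=cv2.imread("pics/s9.png")[160:320,130:290]; b=cv2.imread("pics/w9.png")
cv2.imwrite("pics/v9.png",np.hstack([cv2.resize(a,(400,400)),cv2.copyMakeBorder(cv2.resize(b,(400,300)),0,100,0,0,0)]))
E
```

```text
d 0.0897 dz -0.0042 f 7.45 fz 1.87
  d 0.0895 dz -0.0040 f 7.86 fz 1.35
hold [7.6 7.5 7.6 7.5 7.8 8.  8.  8.  7.8 8.3 8. ] dt 0.64 fz 1.87
0.08945601357086817 -0.004013204004203916 True
lowered t34.48 p [ 0.6193 -0.1982  0.2101] F [-6.3  0.5  0.6] op 0.0237
open t35.11 p [ 0.6204 -0.1977  0.2102] F [0.4 0.3 0. ] op 0.0554
up t35.63 p [ 0.62   -0.1979  0.2848] F [-0.3  0.1 -1.7] op 0.0547
[ 0.85  0.7  -1.    1.44  0.59  1.32  1.55]
1 [ 0.31736442  0.53093458 -1.11873287  1.87155907  0.54101707  1.08522083
  0.64244928]
-1 [-1.36728677  0.48966889  1.10315295  1.95744674 -0.51757961  1.01320587
 -1.50882289]
```

View pics/v9.png

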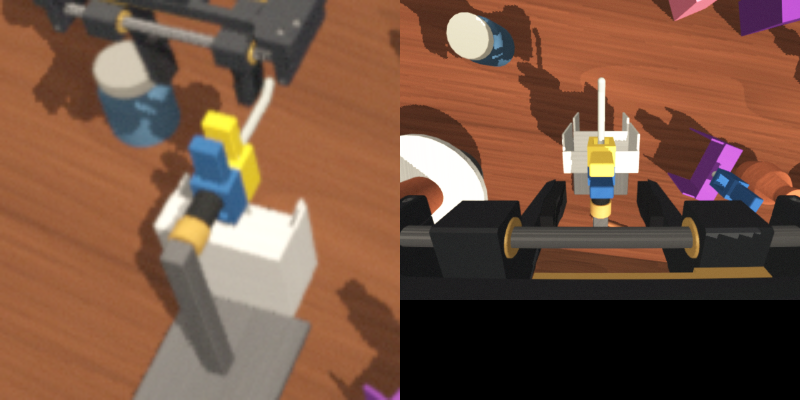

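```bash
python3 - <<'E'
from r import *
pick('S',1)
print(current_joint_positions().round(2))
x,y,p=R['S']
move_l([x+.01,y,.31],vel=.25); st("lift")
t=hookpos(.215,.004); u=t.copy(); u[2]=.31
move_l(u,ori(H[2],1),vel=.25); st("over"); print(current_joint_positions().round(2))
move_l(t,vel=.15); dwell(.1); st("tip")
shot("scene","s10"); shot("wrist","w10")
E
python3 - <<'E'
from h import *
a=cv2.imread("pics/s10.png")[120:320,130:330]; b=cv2.imread("pics/w10.png")
cv2.imwrite("pics/v10.png",np.hstack([cv2.resize(a,(400,400)),cv2.copyMakeBorder(cv2.resize(b,(400,300)),0,100,0,0,0)]))
E
```

```text
above t37.38 p [0.4568 0.2177 0.2379] F [ 0.3  0.1 -0.4] op 0.0549
down t38.03 p [0.4563 0.2189 0.1635] F [-0.3  0.1  0.6] op 0.0552
grip t38.61 p [0.4562 0.2186 0.1633] F [-0.5 -0.8  3.1] op 0.0238
[ 0.24  0.62 -1.02  1.94  0.66  0.96  0.55]
lift t39.35 p [0.4653 0.2178 0.3086] F [-0.1 -0.6 -1.3] op 0.0236
over t41.25 p [ 0.4977 -0.2163  0.3102] F [ 0.2 -0.  -0.7] op 0.0231
[ 1.15  0.51 -1.13  1.7   0.49  1.25  1.65]
tip t42.08 p [ 0.4984 -0.2177  0.2242] F [-0.2 -0.6 -1.9] op 0.0233
```

View pics/v10.png

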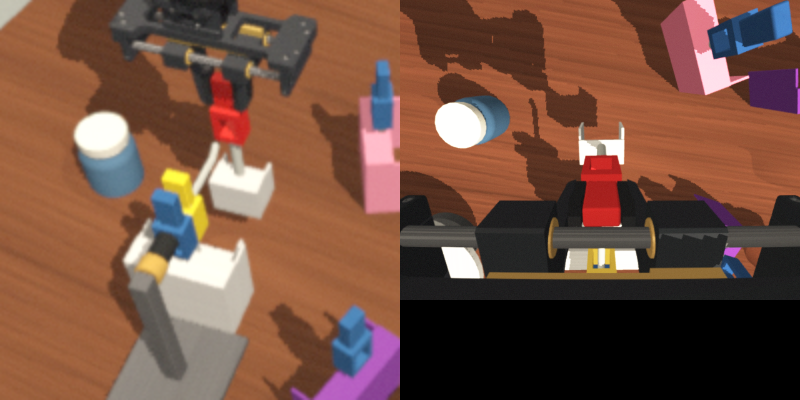

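```bash
python3 - <<'E'
from r import *
if not go(.145,.004,.08,5) and not go(.143,-.005,.04,5) and not go(.130,-.005,.05,5):
    d,f0,hit=approach(.104,-.005); np.save('f0.npy',f0)
    if hit:
        d,dz,ok=regulate(d,-.005,f0,goal=8.2); print(d,dz,ok)
st(); shot("scene","s11"); shot("wrist","w11")
E
python3 - <<'E'
from h import *
a=cv2.imread("pics/s11.png")[160:320,130:290]; b=cv2.imread("pics/w11.png")
cv2.imwrite("pics/v11.png",np.hstack([cv2.resize(a,(400,400)),cv2.copyMakeBorder(cv2.resize(b,(400,300)),0,100,0,0,0)]))
E
```

```text
d0.145 dz0.004 stop=False t43.21 p [ 0.5662 -0.2067  0.2229] F [ 0.  -0.2 -2.4] op 0.0235
d0.143 dz-0.005 stop=False t43.59 p [ 0.5683 -0.2062  0.2136] F [ 0.5 -0.1 -1.6] op 0.0236
d0.13 dz-0.005 stop=False t44.00 p [ 0.5819 -0.2037  0.214 ] F [ 0.1  0.8 -1.3] op 0.0234
base [ 0.18 -0.05 -1.05]
hit=True d=0.1167 t45.75 p [ 0.5946 -0.2019  0.2129] F [ 0.7 -0.5 -1.1] op 0.0235
df [-0.14  0.51 -0.08]
  d 0.1167 dz -0.0050 f 0.08 fz -0.50
  d 0.1161 dz -0.0050 f 0.53 fz 0.05
  d 0.1155 dz -0.0050 f 2.72 fz 0.33
  d 0.1149 dz -0.0050 f 5.19 fz 1.75
  d 0.1143 dz -0.0048 f 6.34 fz 2.03
  d 0.1138 dz -0.0046 f 7.63 fz 2.69
  d 0.1136 dz -0.0044 f 6.97 fz 1.68
  d 0.1133 dz -0.0042 f 8.36 fz 1.44
hold [8.3 8.4 8.4 7.9 8.3 8.1 8.5 8.2 8.2 7.9 8.5 8.5 8.3] dt 0.76 fz 1.37
0.11327507676059333 -0.004195681535126436 True
 t48.86 p [ 0.5957 -0.2018  0.2139] F [-8.7 -1.1  0.5] op 0.0236
```

View pics/v11.png

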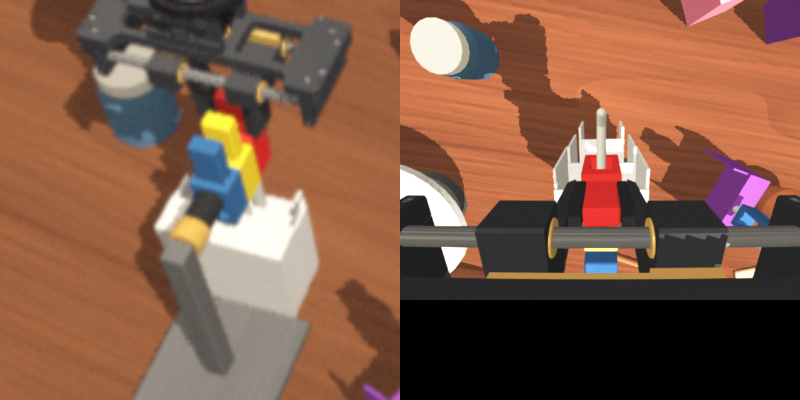

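```bash
python3 - <<'E'
from r import *
release(.11328,-.0042)
p=current_tool_pos(); move_l([p[0]-.08,p[1]-.0,p[2]+.06],vel=.2); dwell(.3)
shot("scene","s12"); shot("wrist","w12"); shot("top","t12"); st()
E
python3 - <<'E'
from h import *
a=cv2.imread("pics/s12.png")[150:310,130:290]; b=cv2.imread("pics/w12.png")
cv2.imwrite("pics/v12.png",np.hstack([cv2.resize(a,(400,400)),cv2.copyMakeBorder(cv2.resize(b,(400,300)),0,100,0,0,0)]))
cv2.imwrite("pics/v12s.png",cv2.imread("pics/s12.png"))
E
```

```text
lowered t49.64 p [ 0.5956 -0.2022  0.2099] F [-7.3 -1.6  0.7] op 0.0236
open t50.27 p [ 0.5968 -0.2015  0.2102] F [ 0.4 -0.1  0.5] op 0.0549
up t50.79 p [ 0.5965 -0.2017  0.2848] F [-1.   0.7  0.1] op 0.0547
 t51.89 p [ 0.5167 -0.2015  0.3445] F [-0.2  0.3  0.6] op 0.0548
```

View pics/v12.png

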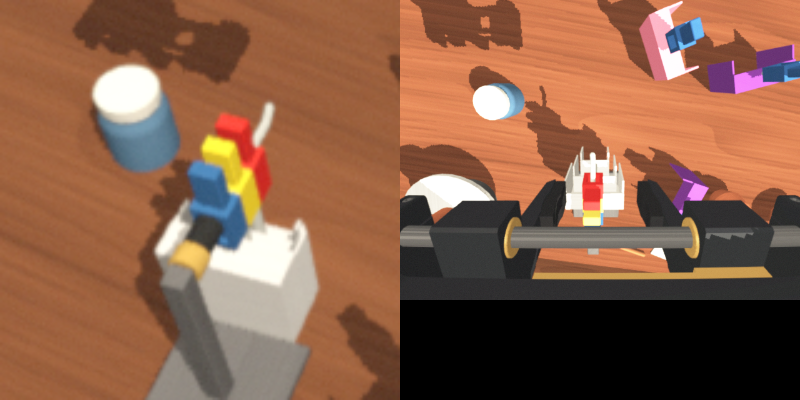

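View pics/t12.png

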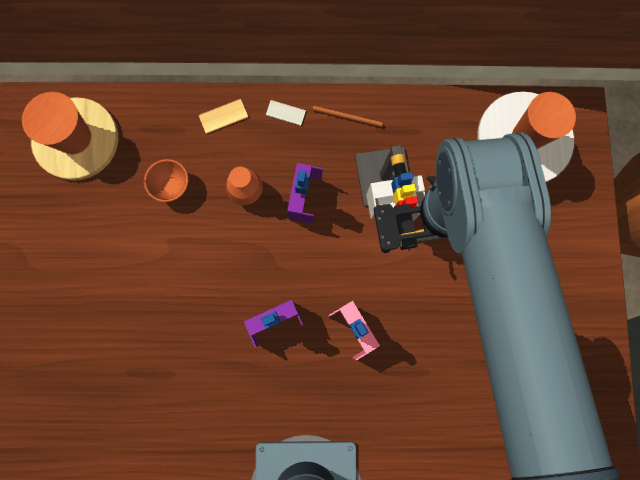

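View pics/s12.png

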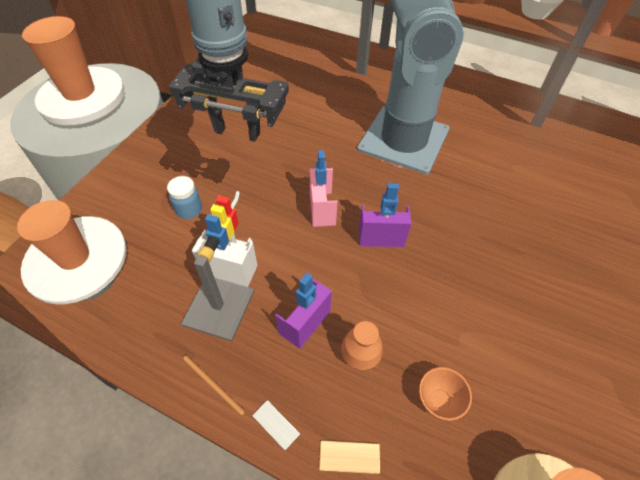

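```bash
python3 - <<'E'
from h import *
S=ld("pics/s12.npz"); H=np.load('poses.npz')['H']
def P(d,y,z):
    c,s=np.cos(H[2]),np.sin(H[2]); return [H[0]-c*d-s*y,H[1]-s*d+c*y,z]
x0,y0,s=190,185,9
im=cv2.resize(S["image"][y0:y0+66,x0:x0+66],None,fx=s,fy=s,interpolation=cv2.INTER_CUBIC)
for d in(.068,.092,.116):
    q=proj(S,[P(d+a,b,.244) for a,b in((-.007,-.012),(-.007,.012),(.007,.012),(.007,-.012))])
    cv2.polylines(im,[((q-[x0,y0]+.5)*s).astype(int)],True,(0,255,0),1)
cv2.imwrite("pics/v13.png",im)
E
```

```text
(no output)
```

View pics/v13.png

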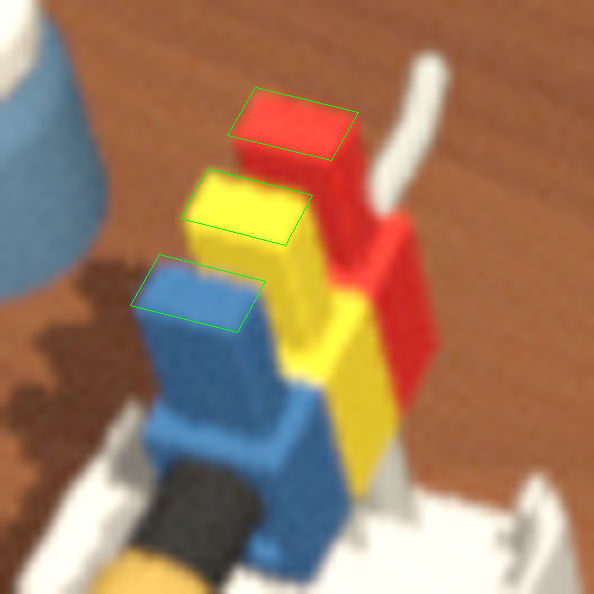

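All three tabs sit on the predicted home outlines (blue, yellow and red at 24 mm pitch). The blocks touch, and the blue one is against the bumper.

```bash
python3 - <<'E'
from station import *
close_job(); print(current_t())
E
```

```text
the job is handed in; nothing more can be done
the job is handed in; nothing more can be done
```

All three white scoops are hanging on the prong, large (blue grip), then medium (yellow), then small (red), with their open sides towards the tip. I handed the job in at about 52 s; it reported no verdict.

**Pushes:** each scoop was slid home by feel and then held for at least 0.75 s. These are wrist readings along the prong:

| Scoop | Push held (N) | Eye distance from the post's axis at first contact (mm) |
|---|---|---|
| Large | about 8.1 | 68 |
| Medium | 7.2–7.6, then 7.5–8.3 | 92 |
| Small | 7.9–8.5 | 116 |

- **Spacing:** the contact distances are 24 mm apart, as a fully nested stack should be.
- **Large scoop:** during its first hold I also saw about 5.6 N upward on the tool. I raised the scoop slightly until that was gone and repeated the hold.
- **Force limit:** the highest push I read was about 8.5 N, against the 20 N limit. I only sampled the readings, so a brief peak at first contact could have been missed.

**Last checks:** in the final pictures the three grip tabs sit on their predicted outlines. The blocks touch each other and the large one is against the bumper. The vase, jar, bowl and the pink and purple look-alikes look unmoved, and the gripper was open and clear. No check failed.

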